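Cap a vial in the lever press and hold the loupe over the seal

TASK

Pull the arm of the capping press all the way down to its stop, so that the cap on the vial standing in the press is pushed fully home, then ease the arm slowly back up to rest without letting it spring up. Next take the loupe lying on the notebook by its handle and finish while holding it over the cap for inspection: lens level and still, centred over the cap, at the height of the white band on the collar of the press's side post, the loupe touching neither press nor vial. Leave the collar and the small loose things round about where they are.

Things in the scene. Friction and masses are not known exactly. Their poses are not given: they have to be found in the camera images.
- press: grey bench capping press, fixed on the desk; its place and yaw vary, it may stand left or right. Origin: on the desk under the nest axis. x points to its rear (the hinge), y to the side with the thin post, z up. Base plate x -60..140, y -64..64 mm, 16 mm high; rear cheeks at x 82..128, y +-63, up to 121 mm; steel post 8 mm thick, 198 mm high, at x 20, y 78
- press_nest (a point): floor of the round nest that holds the vial, on the nest axis, 16 mm above the desk; nest ring 50 mm across, its top 38 mm above the desk
- press_hinge (a point): middle of the arm's hinge axis (the axis is the press's y), 105 mm behind the nest axis and 98 mm above the desk
- press_arm (a joint): angle of the press arm in rad: 0 = up at rest (80 degrees above level, leaning slightly to the front), 1.40 = level, on its stop, bar 105 mm in front of the nest axis and 98 mm above the desk. A spring returns it: about 2.5 N at the bar at the top to 5.5 N near the bottom, plus about 3 N where the die meets the cap in the last 0.05 rad; the stop is solid
- bar_grip (a point): middle of the black grip bar at the free end of the arm: a round bar 16 mm thick, along the press's y, 80 mm clear between two 10 mm rods that run from its ends to the hinge, 210 mm from the hinge axis. It moves on an arc of 210 mm radius about press_hinge and can be pinched or pushed from above. Axes turn with the arm
- cap_vial: amber glass vial, 30 mm thick, standing upright and loose in the nest ring of the press, 16 mm above the desk, 56 mm high; origin at its underside
- cap (a joint): how far the aluminium cap (24 mm thick, 14 mm high) has been pushed down on the vial neck, m: 0 = standing 5 mm proud, 0.005 or a little more = fully home; it stays where it is pushed
- cap_top (a point): centre of the cap's top face (79 mm above the desk at first, 74 mm when home)
- focus_collar (a joint): height setting of the small dark clamp collar on the post, m: 0 = mark 134 mm above the desk, 0.03 = 164 mm. Already set; leave it
- focus_mark (a point): centre of the collar (22 mm thick, 13 mm high) at the 3 mm white band round its middle: the height at which the loupe is in focus. The height is what counts; the lens belongs over the cap, not over the collar
- notebook: notebook lying flat on the desk, fixed, 212 x 155 mm (x, y), cover 11 mm above the desk, wire binding along one long edge 14 mm high; origin at the centre of its underside; its place and yaw vary, it may lie left or right
- loupe: loupe lying flat on the notebook, 0.11 kg: round lens in a steel rim 81 mm across and 12 mm thick, straight black handle. Origin: underside of the lens centre; the handle runs along -x, z is up, normal to the lens. Handle 14 mm wide, 14 mm high (z 0..14), from x -60 to x -150
- lens_centre (a point): middle of the lens, 6 mm above the loupe's underside; level with the mark at the end
- loupe_grip (a point): middle of the handle's grip, 95 mm from the lens centre along -x, 7 mm above the underside
- sample_cup: bystander: sample cup with red lid, 51 mm wide, 64 mm high, far middle; origin at its underside
- plaster_roll: bystander: roll of tape, 58 mm wide, 25 mm high, near middle; origin at its underside
- reagent_bottle: bystander: glass reagent bottle, 63 mm wide, 132 mm high, left; origin at its underside
Not all that is in view belongs to the job. Of the things shaped like the cap_vial, the amber one is meant.

How it is judged:
By the outcome, as a careful person would: the job done as asked, in the order asked, and still so for the second after the job is handed in, while the arm keeps its last pose, push and grip.
It also fails if it takes over 72 s, if anything falls off the work surface, if the arm or the gripper's body presses on something with over 40 N, if the wrist force passes 120 N, or if a joint passes its speed limit or range.

ROBOT

A 7-joint arm with a two-finger parallel gripper is mounted at the origin on a cart in front of the work surface, level with it; the furniture and walls round the work are solid. World frame = base frame: x ahead of the robot, y to its left, z up, the work surface at z = 0. Lengths are in m, angles in rad, forces in N, time in s.
With the tool pointing down it reaches from about 0.425 to 0.925 m from the base axis. Payload 6.8 kg.
Tool frame: the origin (TCP) lies between the finger pads; the fingertips stand 19 mm ahead of it and the grasp point (between the pads) is the TCP (arm.tip_reach is the distance from the TCP to the fingertips, in m); z points along the fingers, y is the line along which they close (so a half turn about z gives the same grasp; the last joint's range is limited). The gripper opens to 88 mm and grips with 3 to 60 N. Pads are 20 mm wide; open, the fingers measure 115 mm over their backs; the gripper's body (75 mm by 178 mm) begins 61 mm behind the grasp point.
Start: joints at [-1.257, 0.477, 0.022, 1.555, -0.011, 1.109, -0.083], TCP at [0.276, 0.616, 0.242] pointing down, gripper open.
Joint ranges: [-2.96, 2.96], [-0.34, 2.1], [-1.41, 1.46], [0.24, 2.44], [-1.37, 4.51], [0.17, 1.92], [-2.96, 2.96]. Speed limits (rad/s): [2.39, 2.39, 3.14, 3.14, 3.14, 3.14, 3.14].

INTERFACE

Orientations are given as a rotation vector (axis times angle).
In Python, from bench import arm gives the robot as it stands.
- The arm moves only by the tool apply_moves, never from a script. Its argument "steps" is a list of rows, each a list of 6 numbers: the shift along the tool's x, y, z in units of 50 mm (1.0 is 50 mm), then the turn, a rotation vector about the tool's x, y, z in units of 8 degrees (1.0 is 8 degrees). A call has 1 to 20 rows; each row shifts and turns the commanded pose from where the row before left it, along the tool's axes as they then stand; what a row does not reach is not made up. A row lasts 1/8 s, in which the tool goes at most 62.5 mm and 10.7 degrees, less where a joint would pass 70% of its speed; a pose out of reach is approached as far as the arm can. A call is refused whole if a number of a shift passes 1 or a number of a turn 1, either way. A call with a gripper value outside its range is refused whole. "hand" is the finger opening in mm, from 0 to 87.8, set as the call begins (left out, the last holds). The fingers move at their own pace and stop on an object; "newtons" is the grip in N (left out, the last holds). Time passes only in rows, so rows that do not move let the fingers close. It gives the time, the measured TCP pose, the force, the opening and the grip force at its end, in the units of the state.
- arm.observe(): the state, without advancing time (a new reading comes with each control period).
- arm.snapshot(name): name is "scene" or "top"; returns a dict with "img" (384x512x3 uint8, red, green, blue), "vertical_fov" (degrees; the focal length in pixels is half the picture's height over the tangent of half this angle, whatever the lens; pixels are square), "cx", "cy" (the principal point, pixels), "rvec" (rotation vector, rad) and "tvec" (3), from world to camera coordinates, as OpenCV has them. Camera axes: x right, y down, z forward; pixel columns grow to the right and rows downward; lengths in m; the calibration is good to about 2 mm. A picture is of the moment at which its call begins. There is no depth.
- arm.close_job(): hands the job in; it is judged then, once.
The state is a dict: "clock": time; "qpos": joint angles; "qvel": joint speeds; "effort": joint torques, N m; "tcp_pos": TCP position; "orientation": TCP orientation; "ft_force": force on the tool from outside, world axes, zero at the start; "ft_torque": the same for the moment, N m; "gripper_width": finger opening in m; "finger_force": force on a finger pad.
Only numpy, scipy, OpenCV 4.12 (cv2) and the standard library are available. Lean on these libraries where they do the work, as an engineer would, in place of code of your own. Each camera call takes 0.05 s, during which the arm holds its last target. There are 200 camera calls.

## Working session

There is one attempt and no reset: what is moved stays moved. The work goes in short steps, Python scripts to look and compute and a tool call to move; the robot and the scene stay as the last step left them, time stands still between calls to the robot, and variables do not carry over. Pictures are saved under pics/ and viewed, at most 10 in all, crops included, and the job is handed in when it is done.

Besides the shell and the picture viewer there is one more tool, called after "Call:" as name([rows], argument=value, ...), one row to a line, values as JSON. apply_moves: Moves the arm, as the interface text tells. Its arguments: {"type":"object","properties":{"steps":{"type":"array"},"hand":{"type":"number"},"newtons":{"type":"number"}},"required":["steps"]}

```bash
ls; mkdir -p pics
cat > h.py <<'E'
import numpy as np, cv2
from scipy.spatial.transform import Rotation as R
def cam(s):
    f=s["img"].shape[0]/2/np.tan(np.radians(s["vertical_fov"])/2)
    K=np.array([[f,0,s["cx"]],[0,f,s["cy"]],[0,0,1]]);Rm=R.from_rotvec(np.ravel(s["rvec"])).as_matrix();t=np.ravel(s["tvec"])
    return K,Rm,t
def ray(s,u,v):
    K,Rm,t=cam(s); d=Rm.T@np.linalg.inv(K)@np.array([u,v,1.]);return -Rm.T@t,d/np.linalg.norm(d)
def onz(s,u,v,z):
    c,d=ray(s,u,v);return c+d*(z-c[2])/d[2]
def tri(rs):
    A=sum(np.eye(3)-np.outer(d,d) for c,d in rs);b=sum((np.eye(3)-np.outer(d,d))@c for c,d in rs)
    x=np.linalg.solve(A,b);return x,[np.linalg.norm(np.cross(x-c,d))*1000 for c,d in rs]
def proj(s,p):
    K,Rm,t=cam(s);q=K@(Rm@np.asarray(p,float)+t);return q[:2]/q[2]
def snap(n):
    from bench import arm
    return arm.snapshot(n)
E
cat > a.py <<'E'
from h import *
import pickle
from bench import arm
d={n:arm.snapshot(n) for n in("scene","top")}
pickle.dump(d,open("s0.pkl","wb"))
for n,s in d.items():
    print(n,s["vertical_fov"],s["cx"],s["cy"],ray(s,256,192))
    cv2.imwrite(f"pics/{n}0.png",cv2.resize(s["img"][:,:,::-1],(800,600),interpolation=cv2.INTER_CUBIC))
o=arm.observe();print(o)
E
python3 a.py
```

```text
pics
scene 44.27302255377417 261.14239809846583 195.5145172511329 (array([-0.44181217, -0.50717597,  1.01789558]), array([ 0.70520314,  0.4435452 , -0.55313306]))
top 49.11415747640649 246.86700416236368 185.89377943189638 (array([0.40065598, 0.12227095, 1.55810348]), array([ 0.09653174, -0.0358126 , -0.99468542]))
{'clock': 0.1, 'qpos': array([-1.25712264,  0.47772515,  0.02233496,  1.55629404, -0.01151918,
        1.10933122, -0.0830674 ]), 'qvel': array([-0.00133915, -0.00196412, -0.00055806, -0.00239493,  0.00060577,
       -0.00083652, -0.00090456]), 'effort': array([ 4.55266301e-03, -5.84095252e+01,  1.54003311e+00, -2.73313147e+01,
       -5.42673154e-02,  1.29856731e-02,  5.36044536e-05]), 'tcp_pos': array([0.27612494, 0.61539216, 0.24079833]), 'orientation': array([-6.57490071e-01, -3.07176891e+00,  2.53112229e-03]), 'ft_force': array([-0.34834724,  0.18952005, -0.1058115 ]), 'ft_torque': array([ 0.07142563,  0.03468516, -0.01267094]), 'finger_force': 0.0, 'gripper_width': 0.08776881717733113}
```

View pics/scene0.png

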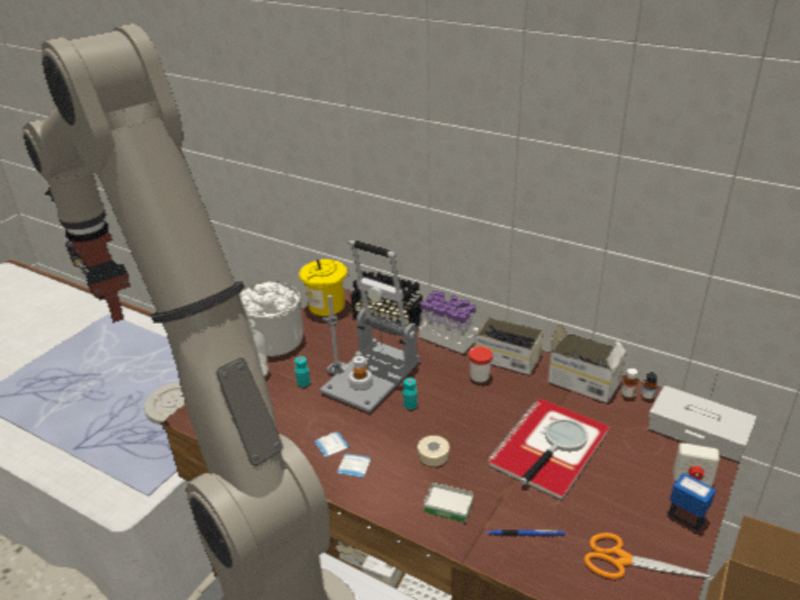

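View pics/top0.png

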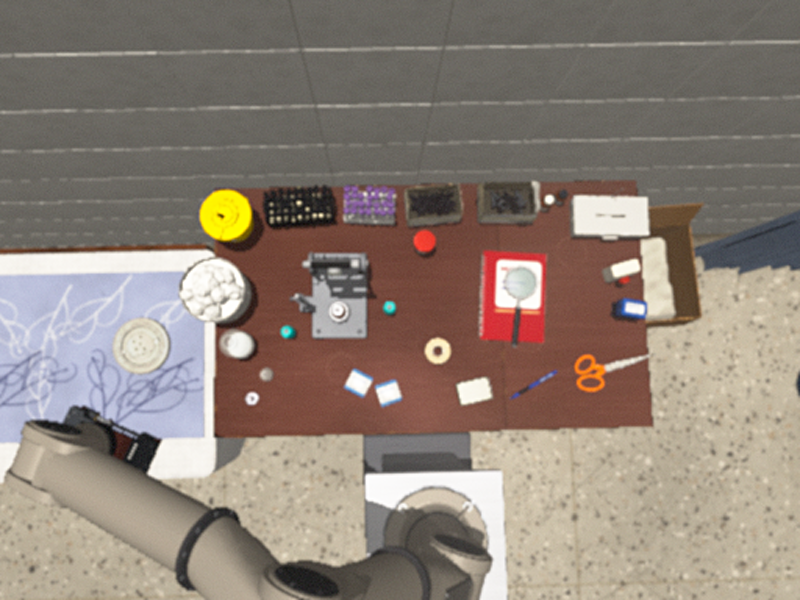

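The scene view shows the press at (370,370), the amber vial in it at (360,368), teal look-alike vials at (303,372) and (410,393), brown bottles at (630,380)/(650,385), and the loupe lens at (568,435) with its handle to (528,482). In the top view the nest is at (340,311), bar at (335,263), post/collar at (300,300), lens at (520,282) and handle end at (516,345).

Candidates for the vial: amber in press (360,368) is the match. The teal ones and the brown bottles at the back are not. The only loupe is at (568,435). Next I'll check close crops.

```bash
cat > b.py <<'E'
from h import *
import pickle
d=pickle.load(open("s0.pkl","rb"))
def crop(n,x,y,w,h,k): return cv2.resize(d[n]["img"][y:y+h,x:x+w,::-1],None,fx=k,fy=k,interpolation=cv2.INTER_CUBIC)
a=crop("scene",195,145,80,120,5)   # 400x600
b=crop("top",180,155,80,100,5)     # 400x500
b=cv2.copyMakeBorder(b,0,100,0,0,cv2.BORDER_CONSTANT)
cv2.imwrite("pics/c1.png",np.hstack([a,b]))
a=crop("scene",305,250,90,75,4.4); b=crop("top",300,155,60,75,6)
a=cv2.copyMakeBorder(a,0,b.shape[0]-a.shape[0],0,0,cv2.BORDER_CONSTANT)
cv2.imwrite("pics/c2.png",np.hstack([a,b])); print(a.shape,b.shape)
E
python3 b.py
```

```text
(450, 396, 3) (450, 360, 3)
```

View pics/c1.png

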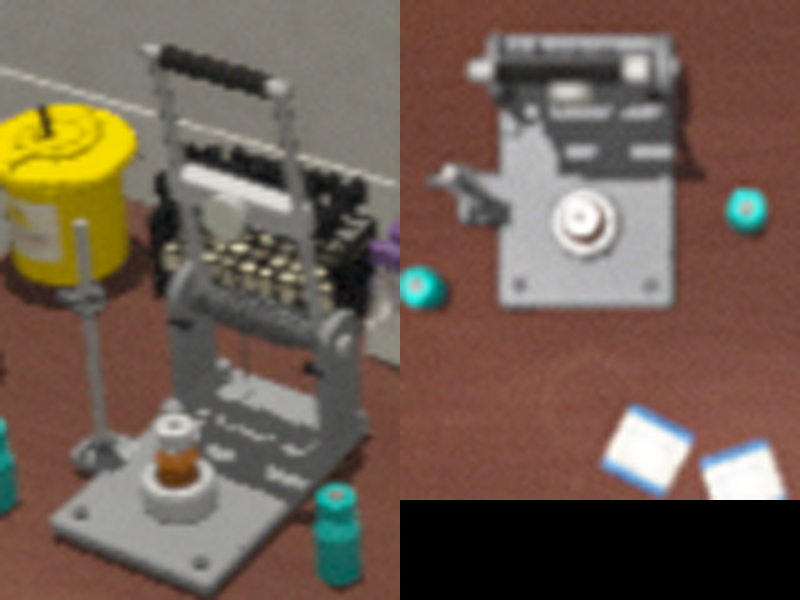

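View pics/c2.png

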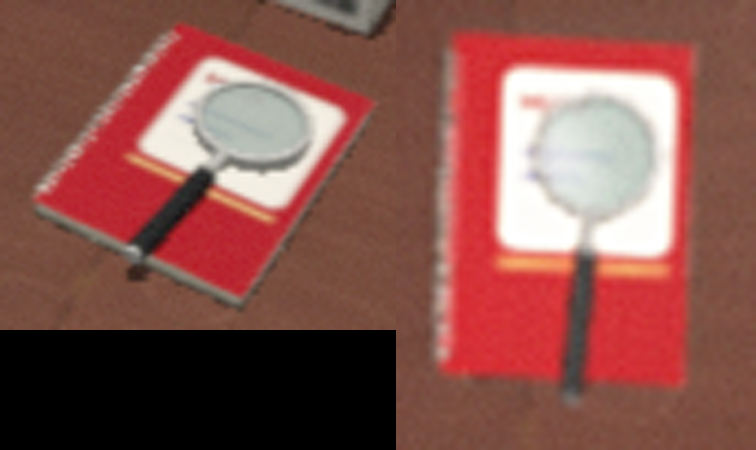

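Press crop: amber vial with white cap (178,424) in nest ring (179,487). The bar runs from (165,57) to (268,86), the post top is at (81,222), the collar at (82,298) left of the base. In the top half the base front corners are at (500,304) and (673,304), the cap at (582,217), the bar at y≈70. Loupe crop: lens (254,124) and handle end (135,252) in the scene part. In the top part the lens is at (596,158) and the handle runs from (586,255) to (571,395).

```bash
cat > m.py <<'E'
from h import *
import pickle
d=pickle.load(open("s0.pkl","rb"));S,T=d["scene"],d["top"]
def px(p,k,o): return (np.array(p)+.5)/k-.5+o
s1=lambda p:px(p,5,(195,145));t1=lambda p:px(p,5,(180,155))
s2=lambda p:px(p,4.4,(305,250));t2=lambda p:px(p,6,(300,155))
def T2(n,a,b):
    x,e=tri([ray(S,*a),ray(T,*b)]);print(n,(x*1000).round(1),np.round(e,1))
for n,a,b in [("cap",(177,422),(182,217)),("ringtop",(179,485),(184,224)),("barL",(165,57),(100,70)),("barR",(268,86),(222,69)),
  ("rodL",(150,50),(81,70)),("rodR",(282,88),(277,68)),("posttop",(81,223),(36,179)),
  ("baseFL",(52,521),(100,304)),("baseFR",(212,590),(273,304))]: T2(n,s1(a),t1(b))
for n,a,b in [("lens",(254,122),(200,158)),("hend",(135,252),(174,398)),("hstart",(212,170),(190,250))]: T2(n,s2(a),t2(b))
for n,p,z in [("FL",(100,304),16),("FR",(273,304),16),("cap",(182,217),79),("ring",(184,224),38)]: print("top",n,(onz(T,*t1(p),z/1e3)*1e3).round(1))
for n,p,z in [("FL",(52,521),16),("FR",(212,590),16),("cap",(177,422),79),("ring",(179,485),38)]: print("scn",n,(onz(S,*s1(p),z/1e3)*1e3).round(1))
for n,p,z in [("lens",(200,158),23),("he",(174,398),20),("hs",(190,250),20)]: print("top",n,(onz(T,*t2(p),z/1e3)*1e3).round(1))
for n,p,z in [("lens",(254,122),23),("he",(135,252),20),("hs",(212,170),20)]: print("scn",n,(onz(S,*s2(p),z/1e3)*1e3).round(1))
# masks
def hsv(s): return cv2.cvtColor(s["img"],cv2.COLOR_RGB2HSV)
h=hsv(T)[155:255,180:260]; m=((h[...,1]<70)&(h[...,2]>110)).astype(np.uint8)
c=max(cv2.findContours(m,0,1)[0],key=cv2.contourArea); print("base mask bbox",cv2.boundingRect(c),cv2.minAreaRect(c))
for s,(x,y,w,hh) in ((T,(300,155,60,75)),(S,(305,250,90,75))):
    h=hsv(s)[y:y+hh,x:x+w]; m=(h[...,2]<75).astype(np.uint8)
    n,l,st,ce=cv2.connectedComponentsWithStats(m); i=1+np.argmax(st[1:,4]);q=np.argwhere(l==i)[:,::-1]
    print("handle",st[i],cv2.fitLine(q.astype(np.float32),2,0,.01,.01).ravel(), ce[i]+(x,y))
E
python3 m.py
```

```text
cap [527.4 208.9  80.7] [2.2 2.2]
ringtop [526.7 210.7  28. ] [2.2 2.2]
barL [597.  245.  305.4] [0. 0.]
barR [596.5 170.9 305.1] [0.9 0.9]
rodL [597.  256.2 307.4] [0.1 0.1]
rodR [589.2 145.2 315.8] [8.4 8.4]
posttop [547.4 292.8 195.9] [6.7 6.7]
baseFL [470.6 274.2  13. ] [2.1 2.1]
baseFR [467.5 147.4  10.6] [2. 2.]
lens [ 585.9 -221.3   19.5] [2.9 2.9]
hend [ 438.6 -197.8   20. ] [2.3 2.3]
hstart [ 529.4 -212.8   19.6] [3.3 3.3]
top FL [469.2 275.5  16. ]
top FR [466.1 148.9  16. ]
top cap [526.3 210.7  79. ]
top ring [524.6 211.8  38. ]
scn FL [469.  270.1  16. ]
scn FR [463.8 142.3  16. ]
scn cap [530.4 208.4  79. ]
scn ring [518.2 201.7  38. ]
top lens [ 584. -218.   23.]
top he [ 437.4 -195.7   20. ]
top hs [ 527.7 -209.8   20. ]
scn lens [ 584.3 -224.6   23. ]
scn he [ 440.2 -199.6   20. ]
scn hs [ 531.3 -215.5   20. ]
base mask bbox (5, 21, 50, 41) ((29.5, 41.0), (40.0, 49.0), 90.0)
handle [31 44  1  6  6] [-4.371139e-08  1.000000e+00  3.100000e+01  4.650000e+01] [331.  201.5]
handle [ 30  39  18  19 100] [ 0.6743735 -0.7383904 38.75      47.87     ] [343.75 297.87]
```

```bash
cat > c.py <<'E'
from h import *
import pickle
from bench import arm
o=arm.observe();M=R.from_rotvec(o["orientation"]).as_matrix();print(M.round(3))
d=pickle.load(open("s0.pkl","rb"));S,T=d["scene"],d["top"]
a=cv2.resize(S["img"][184:244,200:228,::-1],None,fx=10,fy=10,interpolation=cv2.INTER_NEAREST)
b=cv2.resize(T["img"][182:206,182:206,::-1],None,fx=16,fy=16,interpolation=cv2.INTER_NEAREST)
b=cv2.copyMakeBorder(b,0,600-b.shape[0],0,0,cv2.BORDER_CONSTANT)
cv2.imwrite("pics/c3.png",np.hstack([a,b]))
for z in (0,.134,.149,.164,.198): print(z,proj(S,(.549,.288,z)).round(2),proj(T,(.549,.288,z)).round(2))
E
python3 c.py
```

```text
[[-0.912  0.409 -0.001]
 [ 0.409  0.912 -0.002]
 [-0.    -0.002 -1.   ]]
0 [215.03 237.34] [196.4  194.17]
0.134 [211.8  205.34] [192.16 190.53]
0.149 [211.42 201.56] [191.64 190.08]
0.164 [211.03 197.74] [191.1  189.62]
0.198 [210.14 188.92] [189.85 188.54]
```

View pics/c3.png

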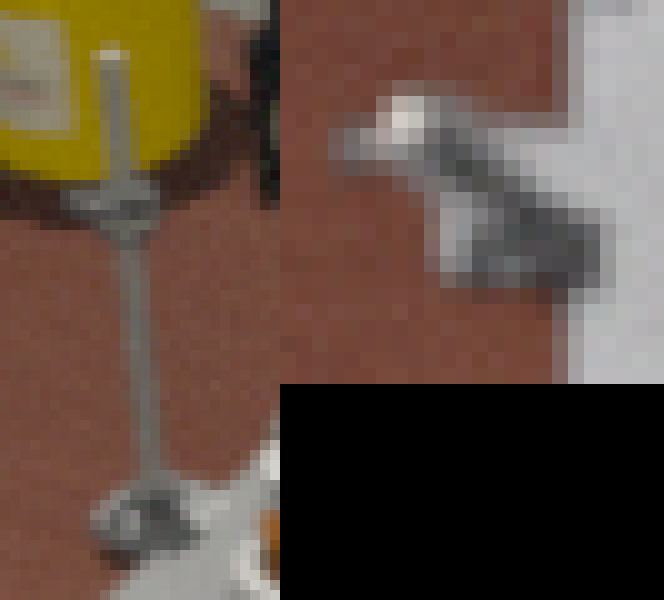

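The scene half shows the post top at crop (110,52), the collar body over rows 170–245 (centre about (125,208)), and the foot at (145,515). In the top half, the post top is at (405,120). I'll look at the numbers for the collar band.

```bash
cat > e.py <<'E'
from h import *
from bench import arm
im=np.mean([arm.snapshot("scene")["img"].astype(float) for _ in range(12)],0)
S=arm.snapshot("scene"); np.save("avg.npy",im)
g=im[198:211,205:219]
print("gray\n",g.mean(2).round(0).astype(int)); print("sat\n",(g.max(2)-g.min(2)).round(0).astype(int))
print("post",im[186:192,208:214].mean(2).round(0).astype(int))
f=np.array([-.78,-.63,0])*.011
for z in (.134,.144,.154,.164):
    p=np.array([.549,.288,z]); print(z,[proj(S,q).round(2) for q in (p,p+f,p+f+[0,0,.0065],p+f-[0,0,.0065],p-f+[0,0,.0065])])
E
python3 e.py
```

```text
gray
 [[ 88  88  88  88  87 103 105 102  95  86  85  83  78  65]
 [ 88  88  88  88  87 100 103 103  96  84  82  74  62  47]
 [ 87  88  88  88  87  98 102 103  96  80  62  50  45  41]
 [ 78  84  84  85  85  94  97  99  85  66  49  41  40  41]
 [ 50  57  66  68  73  92 103 104 102  96  69  45  41  40]
 [ 44  70  93  92  95 105 104 102 103 104  89  50  42  43]
 [ 43  61  78  98 114 106  95  73  66  74  74  50  49  63]
 [ 40  45  54  63  71  74  79  77  66  75  80  73  79  80]
 [ 47  47  49  51  68  87  95  96  99  99  87  79  80  83]
 [ 78  79  77  79  76  75  87  95  88  73  76  81  81  81]
 [ 82  81  83  82  82  79  81  84  81  76  80  80  82  82]
 [ 81  82  81  83  83  83  89  97  97  87  82  82  82  82]
 [ 80  82  81  82  82  84  90 100 100  91  82  81  82  82]]
sat
 [[144 143 143 143 142  70  16  28  83 137 138 135 123  89]
 [143 143 143 144 142  83  29  28  80 136 134 118  71  38]
 [141 143 144 144 142  87  30  21  60 106  78  45  30  24]
 [126 137 138 138 135  82  27  11  18  28  28  24  24  23]
 [ 43  42  35  34  30  17   7   6   6   7  14  21  24  25]
 [ 21   9   2   3   3   4 
[... 442 characters left out ...]
54]]
post [[ 88  87  87  86  86  86]
 [ 87  87  87  86  86  85]
 [ 87  91 108 111  95  86]
 [ 89 119 154 161 122  88]
 [ 87 102 113 116 104  87]
 [ 87  99 102 104 101  86]]
0.134 [array([211.8 , 205.34]), array([212.  , 207.27]), array([211.84, 205.63]), array([212.17, 208.9 ]), array([211.43, 201.8 ])]
0.144 [array([211.54, 202.82]), array([211.75, 204.75]), array([211.58, 203.1 ]), array([211.92, 206.39]), array([211.18, 199.28])]
0.154 [array([211.29, 200.29]), array([211.49, 202.21]), array([211.33, 200.54]), array([211.66, 203.86]), array([210.92, 196.74])]
0.164 [array([211.03, 197.74]), array([211.24, 199.65]), array([211.07, 197.97]), array([211.4 , 201.31]), array([210.66, 194.19])]
```

Call:
apply_moves([
  [0,0,-0.3,0,0,0.928],
  [0,0,-0.3,0,0,0.928],
  [0,0,-0.3,0,0,0.928],
  [0,0,-0.3,0,0,0.928],
  [0,0,-0.3,0,0,0.928],
  [0,0,-0.3,0,0,0.928],
  [0,0,-0.3,0,0,0.928],
  [0,0,-0.3,0,0,0.928],
  [0,0,-0.3,0,0,0.928],
  [-0.8,0.65,0,0,0,0],
  [-0.8,0.65,0,0,0,0],
  [-0.8,0.65,0,0,0,0],
  [-0.8,0.65,0,0,0,0],
  [-0.8,0.65,0,0,0,0],
  [-0.8,0.65,0,0,0,0],
  [-0.8,0.65,0,0,0,0],
  [-0.8,0.65,0,0,0,0],
  [-0.8,0.65,0,0,0,0],
  [-0.8,0.65,0,0,0,0],
], hand=50, newtons=30)

```text
clock: 3.12
tcp_pos: [0.5952, 0.209, 0.3769]
orientation: [-2.24, -2.203, -0.001]
ft_force: [0.3, -0.6, -0.1]
gripper_width: 0.0499
finger_force: 0.0
```

Call:
apply_moves([
  [0,0.03,0.35,0,0,0],
  [0,0,0.35,0,0,0],
  [0,0,0.35,0,0,0],
  [0,0,0.33,0,0,0],
  [0,0,0,0,0,0],
])

```text
clock: 3.75
tcp_pos: [0.5947, 0.2109, 0.3059]
orientation: [-2.238, -2.203, 0.004]
ft_force: [0.2, -0.8, 0.1]
gripper_width: 0.0501
finger_force: 0.0
```

Call:
apply_moves([
  [0,0,0,0,0,0],
  [0,0,0,0,0,0],
  [0,0,0,0,0,0],
  [0,0,0,0,0,0],
  [0,0,0,0,0,0],
], hand=8)

```text
clock: 4.38
tcp_pos: [0.5958, 0.2103, 0.308]
orientation: [-2.24, -2.202, -0.0]
ft_force: [-1.7, 0.1, 2.5]
gripper_width: 0.015
finger_force: 30.0
```

```bash
cat > v.py <<'E'
from h import *
import sys
from bench import arm
n,x,y,w,h,k,f=sys.argv[1:]; x,y,w,h=map(int,(x,y,w,h))
cv2.imwrite("pics/"+f,cv2.resize(arm.snapshot(n)["img"][y:y+h,x:x+w,::-1],None,fx=float(k),fy=float(k),interpolation=cv2.INTER_CUBIC))
o=arm.observe();print({k:np.round(v,3) for k,v in o.items()})
E
python3 v.py scene 190 90 110 150 4 c4.png
```

```text
{'clock': np.float64(4.425), 'qpos': array([-0.786,  0.376,  0.472,  1.61 , -0.18 ,  1.199, -0.295]), 'qvel': array([-0.001, -0.   , -0.002,  0.001,  0.   , -0.001,  0.   ]), 'effort': array([  0.172, -46.77 ,   5.881, -27.539,   0.05 ,  -0.616,   0.059]), 'tcp_pos': array([0.596, 0.21 , 0.308]), 'orientation': array([-2.24 , -2.202, -0.   ]), 'ft_force': array([-1.424, -0.549,  1.982]), 'ft_torque': array([-0.092,  0.451, -0.106]), 'finger_force': np.float64(29.999), 'gripper_width': np.float64(0.015)}
```

View pics/c4.png

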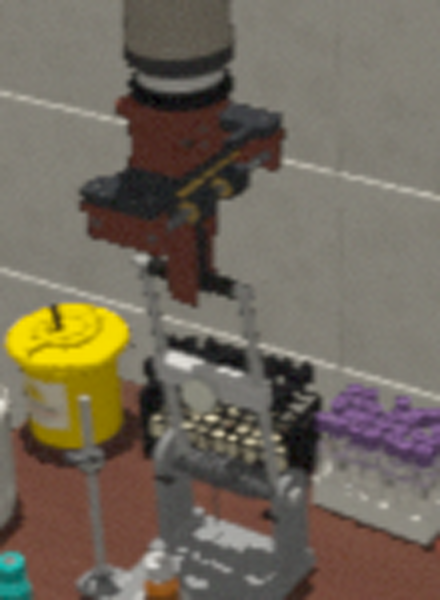

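The fingers pinch the bar at its middle (crop 195,285), between the rods. Next I work out the arc.

```bash
python3 -c "
import numpy as np
for st in (2,):
  p=np.arange(80,-1,-st);x=-210*np.cos(np.radians(p));z=210*np.sin(np.radians(p))
  for a,dx,dz in zip(p,np.diff(x)/50,-np.diff(z)/50):print([0,round(dx,3),round(dz,3),0,0,0],end=', ' if a!=42 else '\n')
"
```

```text
[0, np.float64(-0.144), np.float64(0.028), 0, 0, 0], [0, np.float64(-0.143), np.float64(0.033), 0, 0, 0], [0, np.float64(-0.142), np.float64(0.038), 0, 0, 0], [0, np.float64(-0.14), np.float64(0.043), 0, 0, 0], [0, np.float64(-0.139), np.float64(0.048), 0, 0, 0], [0, np.float64(-0.137), np.float64(0.053), 0, 0, 0], [0, np.float64(-0.135), np.float64(0.057), 0, 0, 0], [0, np.float64(-0.133), np.float64(0.062), 0, 0, 0], [0, np.float64(-0.131), np.float64(0.067), 0, 0, 0], [0, np.float64(-0.128), np.float64(0.071), 0, 0, 0], [0, np.float64(-0.126), np.float64(0.076), 0, 0, 0], [0, np.float64(-0.123), np.float64(0.08), 0, 0, 0], [0, np.float64(-0.12), np.float64(0.084), 0, 0, 0], [0, np.float64(-0.117), np.float64(0.088), 0, 0, 0], [0, np.float64(-0.114), np.float64(0.092), 0, 0, 0], [0, np.float64(-0.111), np.float64(0.096), 0, 0, 0], [0, np.float64(-0.107), np.float64(0.1), 0, 0, 0], [0, np.float64(-0.104), np.float64(0.104), 0, 0, 0], [0, np.float64(-0.1), np.float64(0.107), 0, 0, 0], [0, np.float64(-0.096), np.float64(0.111), 0, 0, 0]
[0, np.float64(-0.092), np.float64(0.114), 0, 0,
[... 308 characters left out ...]
), 0, 0, 0], [0, np.float64(-0.062), np.float64(0.133), 0, 0, 0], [0, np.float64(-0.057), np.float64(0.135), 0, 0, 0], [0, np.float64(-0.053), np.float64(0.137), 0, 0, 0], [0, np.float64(-0.048), np.float64(0.139), 0, 0, 0], [0, np.float64(-0.043), np.float64(0.14), 0, 0, 0], [0, np.float64(-0.038), np.float64(0.142), 0, 0, 0], [0, np.float64(-0.033), np.float64(0.143), 0, 0, 0], [0, np.float64(-0.028), np.float64(0.144), 0, 0, 0], [0, np.float64(-0.023), np.float64(0.145), 0, 0, 0], [0, np.float64(-0.018), np.float64(0.146), 0, 0, 0], [0, np.float64(-0.013), np.float64(0.146), 0, 0, 0], [0, np.float64(-0.008), np.float64(0.146), 0, 0, 0], [0, np.float64(-0.003), np.float64(0.147), 0, 0, 0],
```

Call:
apply_moves([
  [0,-0.144,0.028,0,0,0],
  [0,-0.143,0.033,0,0,0],
  [0,-0.142,0.038,0,0,0],
  [0,-0.14,0.043,0,0,0],
  [0,-0.139,0.048,0,0,0],
  [0,-0.137,0.053,0,0,0],
  [0,-0.135,0.057,0,0,0],
  [0,-0.133,0.062,0,0,0],
  [0,-0.131,0.067,0,0,0],
  [0,-0.128,0.071,0,0,0],
])

```text
clock: 5.68
tcp_pos: [0.5269, 0.212, 0.2825]
orientation: [-2.24, -2.203, -0.001]
ft_force: [3.8, 3.3, 2.6]
gripper_width: 0.0154
finger_force: 30.0
```

Call:
apply_moves([
  [0,-0.126,0.076,0,0,0],
  [0,-0.123,0.08,0,0,0],
  [0,-0.12,0.084,0,0,0],
  [0,-0.117,0.088,0,0,0],
  [0,-0.114,0.092,0,0,0],
  [0,-0.111,0.096,0,0,0],
  [0,-0.107,0.1,0,0,0],
  [0,-0.104,0.104,0,0,0],
  [0,-0.1,0.107,0,0,0],
  [0,-0.096,0.111,0,0,0],
])

```text
clock: 6.92
tcp_pos: [0.4715, 0.213, 0.2358]
orientation: [2.24, 2.203, 0.003]
ft_force: [4.5, 4.1, 3.2]
gripper_width: 0.0153
finger_force: 30.0
```

Call:
apply_moves([
  [0.01,-0.092,0.114,0,0,0],
  [0.01,-0.088,0.117,0,0,0],
  [0.01,-0.084,0.12,0,0,0],
  [0.01,-0.08,0.123,0,0,0],
  [0,-0.076,0.126,0,0,0],
  [0,-0.071,0.128,0,0,0],
  [0,-0.067,0.131,0,0,0],
  [0,-0.062,0.133,0,0,0],
  [0,-0.057,0.135,0,0,0],
  [0,-0.053,0.137,0,0,0],
])

```text
clock: 8.18
tcp_pos: [0.435, 0.2144, 0.1722]
orientation: [2.241, 2.201, -0.001]
ft_force: [5.0, -1.7, 4.8]
gripper_width: 0.0155
finger_force: 30.0
```

Call:
apply_moves([
  [0,-0.048,0.139,0,0,0],
  [0,-0.043,0.14,0,0,0],
  [0,-0.038,0.142,0,0,0],
  [0,-0.033,0.143,0,0,0],
  [0,-0.028,0.144,0,0,0],
  [0,-0.023,0.145,0,0,0],
  [0,-0.018,0.146,0,0,0],
  [0,-0.013,0.146,0,0,0],
])

```text
clock: 9.18
tcp_pos: [0.4222, 0.2147, 0.1149]
orientation: [-2.241, -2.201, 0.002]
ft_force: [3.2, -0.9, 5.8]
gripper_width: 0.0147
finger_force: 30.0
```

Call:
apply_moves([
  [0,-0.008,0.1,0,0,0],
  [0,0,0.1,0,0,0],
  [0,0,0.08,0,0,0],
  [0,0,0,0,0,0],
])

```text
clock: 9.68
tcp_pos: [0.4214, 0.2147, 0.1009]
orientation: [-2.241, -2.201, 0.003]
ft_force: [2.2, -2.3, 6.2]
gripper_width: 0.0152
finger_force: 30.0
```

Call:
apply_moves([
  [0,0,0.05,0,0,0],
  [0,0,0.05,0,0,0],
  [0,0,0,0,0,0],
])

```text
clock: 10.05
tcp_pos: [0.4213, 0.2147, 0.096]
orientation: [-2.24, -2.201, 0.003]
ft_force: [2.1, -1.6, 7.5]
gripper_width: 0.0154
finger_force: 30.0
```

Call:
apply_moves([
  [0,0,0.05,0,0,0],
  [0,0,0,0,0,0],
])

```text
clock: 10.3
tcp_pos: [0.4213, 0.2147, 0.0939]
orientation: [-2.24, -2.201, 0.003]
ft_force: [0.5, -3.1, 13.5]
gripper_width: 0.0152
finger_force: 30.0
```

Call:
apply_moves([
  [0,0,0.05,0,0,0],
  [0,0,0,0,0,0],
])

```text
clock: 10.55
tcp_pos: [0.4214, 0.2148, 0.0928]
orientation: [-2.24, -2.199, 0.003]
ft_force: [-4.6, -4.9, 33.6]
gripper_width: 0.0152
finger_force: 30.0
```

Call:
apply_moves([
  [0,0,0.05,0,0,0],
  [0,0,0,0,0,0],
])

```text
clock: 10.8
tcp_pos: [0.4213, 0.2154, 0.0906]
orientation: [-2.239, -2.199, 0.002]
ft_force: [-6.0, -3.7, 37.0]
gripper_width: 0.0156
finger_force: 30.0
```

Call:
apply_moves([
  [0,0,-0.06,0,0,0],
  [0,0.001,-0.073,0,0,0],
  [0,0.002,-0.073,0,0,0],
  [0,0.004,-0.073,0,0,0],
  [0,0.004,-0.073,0,0,0],
  [0,0.006,-0.073,0,0,0],
  [0,0.007,-0.073,0,0,0],
  [0,0.009,-0.073,0,0,0],
  [0,0.009,-0.073,0,0,0],
  [0,0.011,-0.073,0,0,0],
  [0,0.012,-0.072,0,0,0],
  [0,0.014,-0.072,0,0,0],
  [0,0.014,-0.072,0,0,0],
  [0,0.016,-0.072,0,0,0],
  [0,0.017,-0.071,0,0,0],
  [0,0.019,-0.071,0,0,0],
  [0,0.019,-0.071,0,0,0],
  [0,0.021,-0.07,0,0,0],
  [0,0.022,-0.07,0,0,0],
  [0,0.024,-0.07,0,0,0],
])

```text
clock: 13.3
tcp_pos: [0.4324, 0.215, 0.16]
orientation: [-2.239, -2.201, 0.004]
ft_force: [-5.4, 3.3, 4.9]
gripper_width: 0.0151
finger_force: 30.0
```

Call:
apply_moves([
  [0,0.024,-0.07,0,0,0],
  [0,0.026,-0.069,0,0,0],
  [0,0.027,-0.069,0,0,0],
  [0,0.028,-0.068,0,0,0],
  [0,0.029,-0.068,0,0,0],
  [0,0.031,-0.067,0,0,0],
  [0,0.031,-0.067,0,0,0],
  [0,0.033,-0.066,0,0,0],
  [0,0.034,-0.066,0,0,0],
  [0,0.035,-0.065,0,0,0],
  [0,0.036,-0.064,0,0,0],
  [0,0.038,-0.064,0,0,0],
  [0,0.038,-0.063,0,0,0],
  [0,0.04,-0.062,0,0,0],
  [0,0.04,-0.062,0,0,0],
  [0,0.042,-0.061,0,0,0],
  [0,0.042,-0.06,0,0,0],
  [0,0.044,-0.059,0,0,0],
  [0,0.044,-0.059,0,0,0],
  [0,0.046,-0.057,0,0,0],
])

```text
clock: 15.8
tcp_pos: [0.4663, 0.2141, 0.2244]
orientation: [-2.237, -2.2, 0.009]
ft_force: [-12.6, 1.1, 12.3]
gripper_width: 0.0154
finger_force: 30.0
```

Call:
apply_moves([
  [0,0.034,-0.069,0,0,0],
  [0,0.035,-0.068,0,0,0],
  [0,0.036,-0.067,0,0,0],
  [0,0.036,-0.066,0,0,0],
  [0,0.05,-0.054,0,0,0],
  [0,0.05,-0.053,0,0,0],
  [0,0.052,-0.052,0,0,0],
  [0,0.052,-0.051,0,0,0],
  [0,0.053,-0.05,0,0,0],
  [0,0.054,-0.05,0,0,0],
])

```text
clock: 17.05
tcp_pos: [0.4942, 0.2133, 0.2532]
orientation: [2.24, 2.198, 0.004]
ft_force: [9.0, 1.5, -8.5]
gripper_width: 0.0157
finger_force: 30.0
```

Call:
apply_moves([
  [0,0.055,-0.048,0,0,0],
  [0,0.056,-0.048,0,0,0],
  [0,0.057,-0.046,0,0,0],
  [0,0.057,-0.046,0,0,0],
  [0,0.058,-0.044,0,0,0],
  [0,0.059,-0.044,0,0,0],
  [0,0.06,-0.042,0,0,0],
  [0,0.06,-0.042,0,0,0],
  [0,0.061,-0.04,0,0,0],
  [0,0.062,-0.04,0,0,0],
])

```text
clock: 18.3
tcp_pos: [0.522, 0.2126, 0.2748]
orientation: [2.24, 2.2, -0.001]
ft_force: [5.7, 0.6, -5.2]
gripper_width: 0.0157
finger_force: 30.0
```

Call:
apply_moves([
  [0,0.063,-0.038,0,0,0],
  [0,0.064,-0.038,0,0,0],
  [0,0.064,-0.036,0,0,0],
  [0,0.065,-0.035,0,0,0],
  [0,0.065,-0.034,0,0,0],
  [0,0.066,-0.033,0,0,0],
  [0,0.066,-0.032,0,0,0],
  [0,0.067,-0.031,0,0,0],
  [0,0.067,-0.029,0,0,0],
  [0,0.068,-0.028,0,0,0],
])

```text
clock: 19.55
tcp_pos: [0.5539, 0.212, 0.292]
orientation: [2.241, 2.201, -0.003]
ft_force: [3.1, -4.9, -5.0]
gripper_width: 0.0155
finger_force: 30.0
```

Call:
apply_moves([
  [0,0.068,-0.027,0,0,0],
  [0,0.069,-0.026,0,0,0],
  [0,0.069,-0.024,0,0,0],
  [0,0.07,-0.024,0,0,0],
  [0,0.07,-0.022,0,0,0],
  [0,0.07,-0.021,0,0,0],
  [0,0.071,-0.019,0,0,0],
  [0,0.071,-0.019,0,0,0],
  [0,0,0,0,0,0],
])

```text
clock: 20.68
tcp_pos: [0.5822, 0.2114, 0.3019]
orientation: [2.241, 2.201, -0.001]
ft_force: [1.7, -6.1, -2.1]
gripper_width: 0.0151
finger_force: 30.0
```

Call:
apply_moves([
  [-0.01,0.06,-0.016,0,0,0],
  [-0.01,0.06,-0.015,0,0,0],
  [-0.01,0.06,-0.013,0,0,0],
  [0,0.05,-0.01,0,0,0],
  [0,0.04,-0.008,0,0,0],
  [0,0,0,0,0,0],
])

```text
clock: 21.42
tcp_pos: [0.5955, 0.2111, 0.3045]
orientation: [-2.24, -2.202, -0.001]
ft_force: [-0.1, -2.9, 0.8]
gripper_width: 0.0152
finger_force: 30.0
```

Call:
apply_moves([
  [0,0.03,0,0,0,0],
  [0,0,0,0,0,0],
])

```text
clock: 21.68
tcp_pos: [0.5959, 0.211, 0.3046]
orientation: [-2.239, -2.202, 0.002]
ft_force: [-3.8, -3.1, 4.5]
gripper_width: 0.0155
finger_force: 30.0
```

Call:
apply_moves([
  [0,0,0,0,0,0],
  [0,0,0,0,0,0],
  [0,0,0,0,0,0],
  [0,0,-0.5,0,0,0],
  [0,0,-0.7,0,0,0],
  [-0.839,-0.184,0,0,0,0],
  [-0.839,-0.184,0,0,0,0],
  [-0.839,-0.184,0,0,0,0],
  [-0.839,-0.184,0,0,0,0],
  [-0.839,-0.184,0,0,0,0],
  [-0.839,-0.184,0,0,0,0],
  [-0.839,-0.184,0,0,0,0],
  [-0.839,-0.184,0,0,0,0],
  [-0.839,-0.184,0,0,0,0],
  [-0.839,-0.184,0,0,0,0],
], hand=50)

```text
clock: 23.55
tcp_pos: [0.4974, -0.2082, 0.3646]
orientation: [2.239, 2.202, 0.001]
ft_force: [0.1, 0.1, -1.1]
gripper_width: 0.05
finger_force: 0.0
```

Call:
apply_moves([
  [0,0,0.4,0,0,-0.93],
  [0,0,0.4,0,0,-0.93],
  [0,0,0.4,0,0,-0.93],
  [0,0,0.4,0,0,-0.93],
  [0,0,0.4,0,0,-0.93],
  [0,0,0.4,0,0,-0.93],
  [0,0,0.4,0,0,-0.93],
  [0,0,0.4,0,0,-0.93],
  [0,0,0.4,0,0,-0.93],
  [0,0,0.4,0,0,-0.93],
  [0,0,0.4,0,0,-0.93],
  [0,0,0,0,0,0],
])

```text
clock: 25.05
tcp_pos: [0.4969, -0.2068, 0.1434]
orientation: [-0.252, -3.129, -0.001]
ft_force: [-0.1, 0.7, 0.8]
gripper_width: 0.05
finger_force: 0.0
```

```bash
cat > v2.py <<'E'
from h import *
from bench import arm
import pickle
d={n:arm.snapshot(n) for n in("scene","top")};pickle.dump(d,open("s1.pkl","wb"))
a=cv2.resize(d["scene"]["img"][145:265,195:275,::-1],None,fx=5,fy=5,interpolation=cv2.INTER_CUBIC)
b=cv2.resize(d["scene"]["img"][225:325,310:390,::-1],None,fx=5,fy=5,interpolation=cv2.INTER_CUBIC)
b=cv2.copyMakeBorder(b,0,100,0,0,cv2.BORDER_CONSTANT)
cv2.imwrite("pics/c5.png",np.hstack([a,b]));o=arm.observe();print(o["tcp_pos"],R.from_rotvec(o["orientation"]).as_matrix().round(3))
E
python3 v2.py
```

```text
[ 0.49796661 -0.20729933  0.14490317] [[-0.987  0.162  0.001]
 [ 0.162  0.987 -0.   ]
 [-0.001 -0.    -1.   ]]
```

View pics/c5.png

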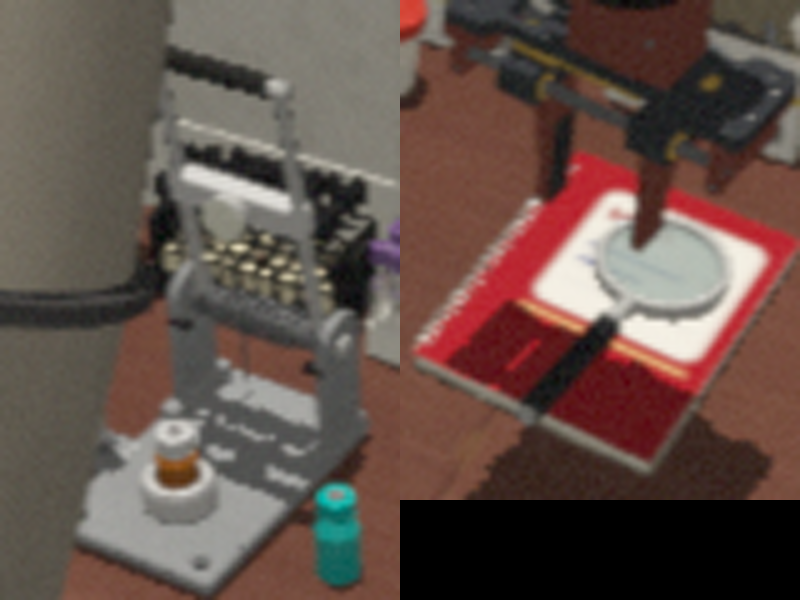

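The left part shows the press arm back at rest (bar end at (280,87), as before), with the cap now lower at (177,430). In the right part the fingers are over the handle, with the lens at (665,265) and the handle at (575,365).

Call:
apply_moves([
  [0,0,0.5,0,0,0],
  [0,0,0.5,0,0,0],
  [0,0,0.5,0,0,0],
  [0,0,0.4,0,0,0],
  [0,0,0.2,0,0,0],
  [0,0,0.12,0,0,0],
  [0,0,0,0,0,0],
])

```text
clock: 26.02
tcp_pos: [0.4979, -0.2072, 0.0337]
orientation: [0.251, 3.131, -0.0]
ft_force: [0.1, 0.2, -0.1]
gripper_width: 0.05
finger_force: 0.0
```

```bash
python3 -c "
from bench import arm
o=arm.observe();print(o['tcp_pos'],o['ft_force'])"
```

```text
[ 0.49791979 -0.20717946  0.03373934] [ 0.07407189  0.23193178 -0.09520181]
```

Call:
apply_moves([
  [0,0,0.03,0,0,0],
  [0,0,0,0,0,0],
  [0,0,0,0,0,0],
  [0,0,0,0,0,0],
  [0,0,0,0,0,0],
  [0,0,0,0,0,0],
], hand=5, newtons=50)

```text
clock: 26.78
tcp_pos: [0.4977, -0.207, 0.032]
orientation: [0.25, 3.131, 0.0]
ft_force: [0.1, 0.4, 2.6]
gripper_width: 0.0134
finger_force: 50.0
```

Call:
apply_moves([
  [0,0,-0.1,0,0,0],
  [0,0,-0.2,0,0,0],
  [0,0,-0.4,0,0,0],
  [0,0,-0.5,0,0,0],
  [0,0,-0.5,0,0,0],
  [0,0,-0.5,0,0,0],
  [0,0,-0.5,0,0,0],
  [0,0,-0.5,0,0,0],
  [0,0,-0.4,0,0,0],
  [0,0,-0.2,0,0,0],
  [0.2,0,-0.1,0,0,0],
  [0.4,0,0,0,0,0],
  [0.5,0,0,0,0,0],
  [0.5,0,0,0,0,0],
  [0.5,0,0,0,0,0],
  [0.3,0.1,0,0,0,0],
  [0.15,0.25,0,0,0,0],
])

```text
clock: 28.9
tcp_pos: [0.3732, -0.1692, 0.2266]
orientation: [-0.252, -3.131, -0.001]
ft_force: [-0.7, -0.2, -1.3]
gripper_width: 0.0137
finger_force: 50.0
```

Call:
apply_moves([
  [0,0.4,0,0,0,0],
  [0,0.5,0,0,0,0],
  [0,0.6,0,0,0,0],
  [0,0.6,0,0,0,0],
  [0,0.6,0,0,0,0],
  [0,0.6,0,0,0,0],
  [0,0.6,0,0,0,0],
  [0,0.6,0,0,0,0],
  [0,0.6,0,0,0,0],
  [0,0.6,0,0,0,0],
  [0,0.6,0,0,0,0],
  [0,0.5,0,0,0,0],
  [0,0.5,0,0,0,0],
  [0,0.4,0,0,0,0],
  [0,0.2,0,0,0,0],
  [0,0.06,0,0,0,0],
  [0,0,0,0,0,0],
  [0,0,0,0,0,0],
])

```text
clock: 31.15
tcp_pos: [0.4377, 0.2226, 0.2269]
orientation: [-0.252, -3.131, 0.0]
ft_force: [0.8, 0.1, -0.6]
gripper_width: 0.0137
finger_force: 50.0
```

```bash
cat > v3.py <<'E'
from h import *
from bench import arm
import pickle,sys
d={n:arm.snapshot(n) for n in("scene","top")};pickle.dump(d,open("s2.pkl","wb"))
o=arm.observe();M=R.from_rotvec(o["orientation"]).as_matrix();p=o["tcp_pos"];print(p,M.round(3),o["ft_force"],o["gripper_width"])
lens=p+np.array([M[1,1]*0.0892,-M[0,1]*0.0892,-.015]);print("pred lens",lens)
for n in d: print(n,proj(d[n],lens).round(1))
(u,v),(u2,v2)=[proj(d[n],lens).astype(int) for n in ("scene","top")]
a=cv2.resize(d["scene"]["img"][v-60:v+60,u-40:u+40,::-1],None,fx=5,fy=5,interpolation=cv2.INTER_CUBIC)
b=cv2.resize(d["top"]["img"][v2-60:v2+60,u2-40:u2+40,::-1],None,fx=5,fy=5,interpolation=cv2.INTER_CUBIC)
print("origins",u-40,v-60,u2-40,v2-60)
cv2.imwrite("pics/"+sys.argv[1],np.hstack([a,b]))
E
python3 v3.py d1.png
```

```text
[0.437805   0.22280292 0.22696819] [[-0.987  0.16   0.   ]
 [ 0.16   0.987 -0.   ]
 [-0.    -0.    -1.   ]] [-0.1291122  -0.06667769 -2.0610177 ] 0.013699592657087352
pred lens [0.52585819 0.20854547 0.21196819]
scene [226.5 195.5]
top [214.1 194.7]
origins 186 135 174 134
```

Call:
apply_moves([
  [0,0,0.2,0,0,0],
  [0,0,0.3,0,0,0],
  [0,0,0.3,0,0,0],
  [0,0,0.3,0,0,0],
  [0,0,0.2,0,0,0],
  [0,0,0.14,0,0,0],
  [0,0,0,0,0,0],
  [0,0,0,0,0,0],
])

```text
clock: 32.25
tcp_pos: [0.438, 0.2236, 0.1553]
orientation: [0.251, 3.131, 0.001]
ft_force: [0.8, -0.7, -1.8]
gripper_width: 0.0136
finger_force: 50.0
```

```bash
python3 v3.py d2.png
```

```text
[0.43803921 0.22363035 0.15535168] [[-0.987  0.159  0.001]
 [ 0.159  0.987  0.001]
 [-0.001  0.001 -1.   ]] [-0.21251768 -0.35598092 -0.93496947] 0.013672501478017622
pred lens [0.52610604 0.2094575  0.14035168]
scene [227.8 214.3]
top [215.3 196.5]
origins 187 154 175 136
```

View pics/d2.png

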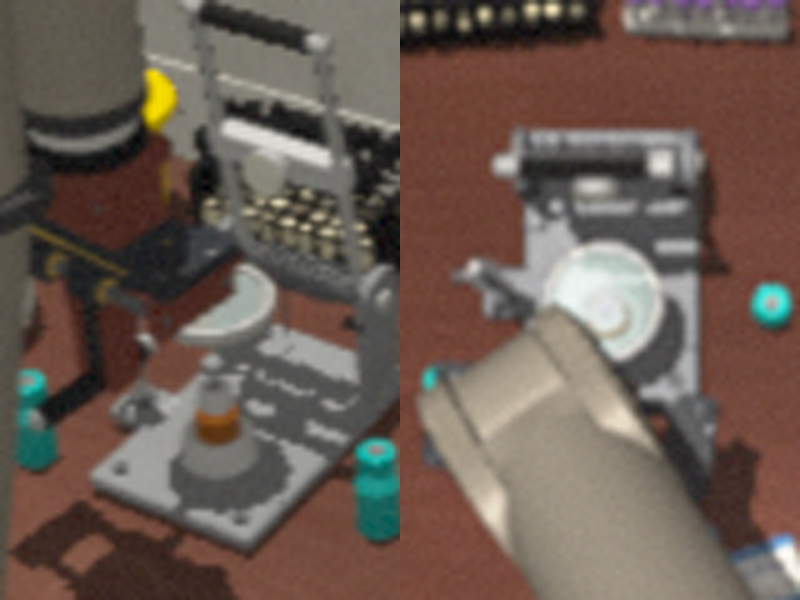

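The scene half shows the loupe held level over the vial, rim right edge (276,290), partly hidden by the gripper. The top half shows the rim spanning 545–665 × 242–363, centre (605,302), with the cap seen through it at (608,310). I'll overlay the predicted rim for a precise comparison.

```bash
cat > f.py <<'E'
from h import *
import pickle
d0=pickle.load(open("s0.pkl","rb"));d=pickle.load(open("s2.pkl","rb"))
t=np.linspace(0,2*np.pi,73)
def circ(c,r): return np.array([[c[0]+r*np.cos(a),c[1]+r*np.sin(a),c[2]] for a in t])
def draw(im,s,o,pts,col):
    q=np.array([(proj(s,p)-o+.5)*8-.5 for p in pts]);cv2.polylines(im,[np.round(q*16).astype(int)],False,col,1,cv2.LINE_AA,4)
def crop(s,x,y,w,h): return cv2.resize(s["img"][y:y+h,x:x+w,::-1],None,fx=8,fy=8,interpolation=cv2.INTER_CUBIC)
P=[]
for s,s0,o,o0,wc in ((d["scene"],d0["scene"],(210,198),(210,215),(37,37)),(d["top"],d0["top"],(197,180),(197,180),(37,37))):
    im=crop(s,*o,*wc);draw(im,s,o,circ((.5261,.2095,.1463),.0405),(0,0,255));draw(im,s,o,circ((.5261,.2095,.1343),.0405),(255,0,255))
    i0=crop(s0,*o0,*wc);draw(i0,s0,o0,circ((.527,.210,.079),.012),(0,0,255));draw(i0,s0,o0,circ((.527,.210,.038),.025),(255,0,0))
    P.append(np.vstack([im,i0]))
cv2.imwrite("pics/f1.png",np.hstack(P));print(np.hstack(P).shape)
E
python3 f.py
```

```text
(592, 592, 3)
```

View pics/f1.png

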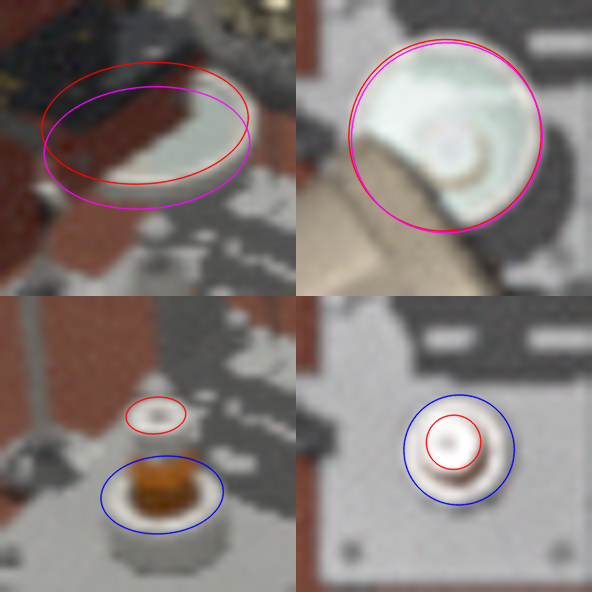

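```bash
cat > g.py <<'E'
from h import *
import pickle
from scipy.ndimage import map_coordinates as mc, gaussian_filter as gf
d0=pickle.load(open("s0.pkl","rb"));d=pickle.load(open("s2.pkl","rb"))
def fit(s,c,r,lo,hi,w=2.5):
    g=gf(s["img"].astype(float).mean(2),.5);ts=np.radians(np.arange(lo,hi,4));A=[];b=[]
    for a in ts:
        f=lambda a:proj(s,[c[0]+r*np.cos(a),c[1]+r*np.sin(a),c[2]])
        p=f(a);tg=f(a+.01)-f(a-.01);n=np.array([tg[1],-tg[0]])/np.hypot(*tg)
        if n@(p-proj(s,c))<0:n=-n
        k=np.arange(-w,w+.01,.1);v=mc(g,[p[1]+k*n[1],p[0]+k*n[0]],order=1)
        gr=-np.gradient(v);i=np.argmax(gr)
        if gr[i]>1.2 and 3<i<len(k)-4:A.append(n);b.append(k[i])
    A=np.array(A);b=np.array(b);x=np.zeros(2);m=np.ones(len(b),bool)
    for _ in range(6):
        x=np.linalg.lstsq(A[m],b[m],rcond=None)[0];e=b-A@x;m=abs(e)<max(.35,1.5*np.std(e[m]))
    return proj(s,c)+x,x.round(2),m.sum(),np.std(e[m]).round(2)
L=np.array([.5261,.2095,.1463])
lt=fit(d["top"],L,.0405,-140,110);ls=fit(d["scene"],L,.0405,-110,30)
print("lens top",lt,"scene",ls)
for n,c,r in (("cap",[.527,.210,.079],.012),("ring",[.527,.210,.038],.025)):
    a=fit(d0["scene"],np.array(c),r,0,360);b=fit(d0["top"],np.array(c),r,0,360)
    print(n,a,b,tri([ray(d0["scene"],*a[0]),ray(d0["top"],*b[0])]), onz(d0["top"],*b[0],c[2])[:2],onz(d0["scene"],*a[0],c[2])[:2])
print("lens tri",tri([ray(d["scene"],*ls[0]),ray(d["top"],*lt[0])]),onz(d["top"],*lt[0],.1463)[:2],onz(d["scene"],*ls[0],.1463)[:2])
E
python3 g.py
```

```text
lens top (array([215.21155433, 195.88344898]), array([ 0.07, -0.49]), np.int64(43), np.float64(0.17)) scene (array([228.84911768, 213.04146068]), array([1.21, 0.3 ]), np.int64(23), np.float64(0.18))
cap (array([229.22412379, 229.39405501]), array([ 0.23, -0.03]), np.int64(64), np.float64(0.18)) (array([215.85711567, 197.94399591]), array([-0.34,  0.16]), np.int64(36), np.float64(0.17)) (array([0.52709844, 0.2104162 , 0.07880407]), [np.float64(1.0180806981615842), np.float64(1.018080698161436)]) [0.5264748  0.21122178] [0.52750546 0.20945102]
ring (array([229.63286473, 239.16121053]), array([-0.14, -0.15]), np.int64(29), np.float64(0.17)) (array([216.69790101, 198.36802243]), array([-0.19, -0.37]), np.int64(35), np.float64(0.17)) (array([0.52819162, 0.2109756 , 0.03742806]), [np.float64(0.3424501457709511), np.float64(0.3424501457709097)]) [0.52834832 0.21066784] [0.52742005 0.2108302 ]
lens tri (array([0.52874332, 0.2083918 , 0.14367897]), [np.float64(1.2473805887682856), np.float64(1.247380588768377)]) [0.52776475 0.20923262] [0.52657896 0.20525097]
```

```bash
cat >> g.py <<'E'
print("---")
c=np.array([.5855,-.2200,.023])
for lo,hi in ((-110,30),(-150,150)):
    a=fit(d0["scene"],c,.0405,lo,hi);b=fit(d0["top"],c,.0405,-140,110)
    print(a,b,tri([ray(d0["scene"],*a[0]),ray(d0["top"],*b[0])]))
for lo,hi in ((-100,0),(-90,20),(-110,-20),(-60,30)): 
    ls=fit(d["scene"],L,.0405,lo,hi);print(ls[1:],tri([ray(d["scene"],*ls[0]),ray(d["top"],*lt[0])]))
E
python3 g.py | sed -n '/---/,$p'
```

```text
---
(array([362.0508682 , 275.72923114]), array([ 1.02, -0.84]), np.int64(12), np.float64(0.18)) (array([335.38032418, 178.42855807]), array([ 1.94, -2.08]), np.int64(6), np.float64(0.19)) (array([ 0.59123762, -0.22429827,  0.02446976]), [np.float64(3.2388017619160205), np.float64(3.2388017619159233)])
(array([362.40030297, 276.01522119]), array([ 1.37, -0.56]), np.int64(23), np.float64(0.17)) (array([335.38032418, 178.42855807]), array([ 1.94, -2.08]), np.int64(6), np.float64(0.19)) (array([ 0.59160685, -0.22495575,  0.02319418]), [np.float64(2.8300693396203007), np.float64(2.830069339620476)])
(array([1.23, 0.3 ]), np.int64(23), np.float64(0.16)) (array([0.52875767, 0.20836886, 0.14369781]), [np.float64(1.2744336969971835), np.float64(1.2744336969971382)])
(array([1.21, 0.36]), np.int64(18), np.float64(0.16)) (array([0.52875825, 0.20841221, 0.14345758]), [np.float64(1.2389579138514313), np.float64(1.2389579138514448)])
(array([1.19, 0.2 ]), np.int64(16), np.float64(0.16)) (array([0.52869272, 0.20837788, 0.14412827]), [np.float64(1.2302902976671724), np.float64(1.2302902976673455)])
(array([1.3 , 0.41]), np.int64(16), np.float64(0.17)) (array([0.52885721, 0.2083212 , 0.14322219]), [np.float64(1.3700320183878683), np.float64(1.3700320183878956)])
```

Call:
apply_moves([
  [0.015,0.02,0.013,0,0,0],
  [0.015,0.02,0.013,0,0,0],
  [0,0,0,0,0,0],
  [0,0,0,0,0,0],
  [0,0,0,0,0,0],
  [0,0,0,0,0,0],
  [0,0,0,0,0,0],
  [0,0,0,0,0,0],
])

```text
clock: 33.35
tcp_pos: [0.4366, 0.2256, 0.1536]
orientation: [0.25, 3.132, 0.0]
ft_force: [0.1, -0.0, -0.8]
gripper_width: 0.0136
finger_force: 50.0
```

```bash
python3 v3.py d3.png; sed -i 's/L=np.array.*/L=np.array([.525,.2115,.1450])/' g.py; python3 g.py | grep -A1 "lens tri"
```

```text
[0.43659867 0.22561411 0.1536048 ] [[-0.987  0.159  0.   ]
 [ 0.159  0.987  0.   ]
 [-0.     0.    -1.   ]] [ 0.13323888  0.94400391 -1.01287689] 0.013597784885380782
pred lens [0.52466471 0.21143622 0.1386048 ]
scene [227.  214.8]
top [214.7 197. ]
origins 187 154 174 137
lens tri (array([0.52685886, 0.21043192, 0.14279845]), [np.float64(1.3923115134645614), np.float64(1.3923115134646495)]) [0.52571923 0.21132932] [0.52381197 0.20644892]
---
```

```bash
python3 -c "
from bench import arm
print(arm.close_job())"
```

```text
the job is handed in; nothing more can be done
None
```

The job is handed in at about 33 s: the press arm was pulled to its stop and eased back to rest, the cap looks fully home, and the loupe is held still and level, within 1 mm of the cap's centre and 137–139 mm up, against a measured 138 mm (±1.5 mm) for the white band.

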